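# Unlatch the spent filter cassette and hold it clear

### The arm

A 6-joint arm with a two-finger parallel gripper is mounted at the origin on a cart in front of the work surface, level with it; the furniture and walls round the work are solid. World frame = base frame: x ahead of the robot, y to its left, z up, the work surface at z = 0. Lengths are in mm, angles in rad, forces in N, time in s.
With the tool pointing down it reaches from about 300 to 775 mm from the base axis. Payload 14.6 kg.
Tool frame: the origin (TCP) lies at the very end of the fingers, on their centre line; the grasp point (between the pads) lies 19 mm behind it; z points along the fingers, y is the line along which they close (so a half turn about z gives the same grasp; the last joint's range is limited). The gripper opens to 94 mm and grips with 3 to 60 N. Pads are 16 mm wide; open, the fingers measure 119 mm over their backs; the gripper's body (75 mm by 177 mm) begins 78 mm behind the grasp point.
Start: joints at [1.112, 0.3, 1.521, -0, 1.321, -0.067], TCP at [210.015, 508.313, 176.446] pointing down, gripper open.
Joint ranges: [-3.03, 3.03], [-0.79, 2.21], [0.23, 2.52], [-1.04, 4.18], [0, 3.07], [-2.55, 2.55]. Speed limits (rad/s): [2.22, 2.22, 2.57, 3.14, 3.14, 3.14].

### API

Orientations are given as [roll, pitch, yaw] about the fixed x, y, z axes, in that order (R = Rz(yaw) Ry(pitch) Rx(roll)).
In Python, from cell import read_state, viewer, manip, models gives the robot as it stands.
- The arm moves only by the tool carry_out, never from a script. Its argument "deltas" is a list of rows, each an object with "dp": the shift along the tool's x, y, z in mm, a list of three; "roll": the turn about the tool's z in degrees; "gripper": the opening, from -1 (shut) to 1 (fully open), so that 0 is half open. In form: [{"dp": [tx, ty, tz], "roll": roll, "gripper": gripper}, ...]. A call has 1 to 12 rows; each row is the pose to reach, as a shift and turn from the pose commanded when the call began, along the tool's axes at that moment; what a row does not reach only later rows make up. A row lasts 1/12 s, in which the tool goes at most 41.7 mm and 7.16 degrees, less where a joint would pass 70% of its speed; a pose out of reach is approached as far as the arm can. A call with a gripper value outside its range is refused whole. The fingers move at their own pace and stop on an object; "newtons" is the grip in N (left out, the last holds). Time passes only in rows, so rows that repeat a pose let the fingers close. It gives the time, the measured TCP pose, the force, the opening and the grip force at its end, in the units of the state.
- read_state(): the state, without advancing time (a new reading comes with each control period).
- viewer.camera(name): name is "scene" or "side" or "wrist"; returns the picture (400x640x3 uint8, red, green, blue); there is no depth.
- viewer.camera_params(name): a dict with "fovy" (degrees; the focal length in pixels is half the picture's height over the tangent of half this angle, whatever the lens; pixels are square), "cx", "cy" (the principal point, pixels), "eye" and "attitude" of the camera in the world; the wrist camera has in their place "T_tool_cam" (4x4, takes a point from camera to tool coordinates, whose origin is the TCP and whose axes are the flange's). Camera axes: x right, y up, looking along -z (the intrinsics and any distortion apply to the point x, -y, -z); pixel columns grow to the right and rows downward; lengths in mm; the calibration is good to about 2 mm. A picture is of the moment at which its call begins: read the wrist's pose just before it. camera_params takes no time and is no camera call.
- manip.sign_off(): hands the job in; it is judged then, once.
Trained networks look in the newest picture that a camera, given by its name, has taken for a name from the list of things; names that differ only in an ending like _2 or _b are one class to them, and where a whole thing is asked for, a point or a joint stands for the part that bears it (a point fixed in the world has none). Each returns a list of dicts, best first, with "p" (0 to 1); they miss things now and then, are a little off and sometimes report something else, mostly with a low value. They report only what shows in the picture. A call takes as long as a camera call.
- models.cut_out(camera, label): "region" (400x640 bool, what is visible of it) and "box" ([left, top, right, bottom] in pixels, round what is visible of it).
The state is a dict: "clock": time; "joints": joint angles; "qd": joint speeds; "effort": joint torques, N m; "eef_pos": TCP position; "eef_rot": TCP orientation; "wrist_force": force on the tool from outside, world axes, zero at the start; "moment": the same for the moment, N m; "finger_gap": finger opening in mm; "finger_force": force on a finger pad.
Only numpy, scipy, OpenCV 4.12 (cv2) and the standard library are available. Lean on these libraries where they do the work, as an engineer would, in place of code of your own. Each camera call takes 0.05 s, during which the arm holds its last target. There are 200 camera calls.

### The job

The spent filter cassette, the one with the orange catches, has to come out of the white filter unit: pull the unit's drawer out to its stop, pinch that cassette's two side catches together, and lift it straight up by them, at least 10 cm above its seat. Finish while still holding it there in the gripper, upright, at rest and with both catches pinched in. Leave the drawer out and the green cassette latched in its seat, and do not knock over or shove the amber bottle, timer and glass dish beside the unit.

Things in the scene. Friction and masses are not known exactly. Their poses are not given: they have to be found in the camera images.
- filter_unit: white benchtop filter unit, fixed to the worktop, 190 deep x 240 wide x 130 high. Origin on the worktop under the middle of its front face; its x axis points into the unit (away from the user), y to its left, z up. The drawer pulls out along its -x. The drawer's grey front panel is 12 thick, 104 high, its top 119 above the worktop.
- unit_drawer (a joint): drawer: 0 shut, 0.145 m out at its stop; about 3 N of friction, stays where left. Low tray: floor 18 above the worktop, side walls 44. Two seats, 50 left and right of its middle, 70 behind the front panel (75 in front of the unit's face when fully out). Each seat has a black keeper in front and behind, 80 over both, top 61 above the worktop, whose lips hold the barbs down.
- drawer_handle (a point): middle of the steel bar handle on the drawer's front panel: a round bar 10 thick and 110 long, level, parallel to the unit's y axis, 95 above the worktop, 45 in front of the panel (gap for a finger 40). It moves with the drawer. Axes as the unit's.
- spent: the loose spent cassette: white block with orange catches and an orange plate on top, about 175 g (varies). Origin in the middle of its underside; z up, x axis across its two catches (parallel to the unit's x, the pulling direction). Foot 54 (x) x 48 (y) x 18 high, above it the block 32 (x) x 46 (y), 92 high in all. Seated, its underside is 18 above the worktop.
- spent_grip (a point): point midway between the two orange finger tabs, 75 above the cassette's underside (93 above the worktop when seated). The tabs are flat upright faces at the -x and +x sides, 24 wide (y), free for the fingers from 62 to 88 above the underside, 56 apart over their outer faces at rest and 42 when both are pinched in.
- spent_front (a joint): orange catch at the cassette's -x side: 0 sprung out (latched), 0.007 m pushed fully in towards the block; the spring takes about 3 N to start and 6 N fully in. Its barb is free of the keeper lip from about 0.004 on.
- spent_back (a joint): orange catch at the cassette's +x side, same values.
- fresh: the loose cassette with green catches, otherwise the same; stays latched in its seat. Which of the two cassettes is in which seat varies. Origin in the middle of its underside.
- amber_bottle: loose amber glass bottle with white cap, 50 dia x 113, standing left of the unit; origin under its middle
- timer: loose lab timer 54x66x22, right of the unit, towards the user; origin under its middle
- petri: loose glass dish, 74 dia x 16, left of the unit, towards the user; origin under its middle

How it is judged (in metres and radians):
On the way, in this order (a step that is already met when the one before it is completed fails the run):
1. the drawer is out at its stop, both cassettes still in their seats (value of joint unit_drawer above 0.138 m and height (world z) of spent_grip below 0.103 m), for 0.2 s.
2. both orange catches are pinched in by the fingers while the cassette is still in its seat (value of joint each of spent_front, spent_back above 0.004 m and height (world z) of spent_grip below 0.105 m and contact force between the fingers and spent above 1 N), for 0.05 s.
3. the orange cassette is lifted by its pinched catches (value of joint each of spent_front, spent_back above 0.004 m and height (world z) of spent_grip above 0.153 m), for 0.1 s.
At the end, for the whole second after the job is handed in: Held in the fingers (over 2 N): orange cassette, both catches in over 4 mm, 90 mm or more above its seated height, upright within 0.2 rad, under 30 mm/s, touching neither unit nor other cassette; drawer out at least 130 mm; green cassette upright in its seat (within 8 mm in height) (value of joint each of spent_front, spent_back above 0.004 m and height (world z) of spent_grip above 0.183 m and angle between spent's own z axis and vertical below 0.2 rad and linear speed of spent below 0.03 m/s and contact force between the fingers and spent above 2 N and contact force between spent and filter_unit below 0.1 N and contact force between spent and fresh below 0.1 N and value of joint unit_drawer above 0.13 m and x of fresh in the frame of filter_unit below -0.05 m and height (world z) of fresh below 0.026 m and angle between fresh's own z axis and vertical below 0.1 rad); the arm keeps its last pose, push and grip.
It fails at once if the amber bottle is knocked over or shoved by more than 50 mm (angle between amber_bottle's own z axis and vertical above 0.5 rad or distance of amber_bottle from where it was at the start of the episode above 0.05 m).
It fails at once if the timer is knocked over or shoved by more than 50 mm (angle between timer's own z axis and vertical above 0.5 rad or distance of timer from where it was at the start of the episode above 0.05 m).
It fails at once if the glass dish is knocked over or shoved by more than 50 mm (angle between petri's own z axis and vertical above 0.5 rad or distance of petri from where it was at the start of the episode above 0.05 m).
It fails at once if the green cassette is lifted out of its seat (height (world z) of fresh above 0.04 m).
It also fails if it takes over 48 s, if anything falls off the work surface, if the arm or the gripper's body presses on something with over 40 N, if the wrist force passes 120 N, or if a joint passes its speed limit or range.

## Working session

There is one attempt and no reset: what is moved stays moved. The work goes in short steps, Python scripts to look and compute and a tool call to move; the robot and the scene stay as the last step left them, time stands still between calls to the robot, and variables do not carry over. Pictures are saved under pics/ and viewed, at most 12 in all, crops included, and the job is handed in when it is done.

Besides the shell and the picture viewer there is one more tool, called after ">>>" as name([rows], argument=value, ...), one row to a line, values as JSON. carry_out: Moves the arm, as the interface text tells. Its arguments: {"type":"object","properties":{"deltas":{"type":"array"},"newtons":{"type":"number"}},"required":["deltas"]}

```bash
mkdir -p pics
python3 - <<'E'
from cell import read_state, viewer, models
import cv2, numpy as np
s=read_state(); print({k:np.round(v,3).tolist() for k,v in s.items()})
for n in ["scene","side"]:
    im=viewer.camera(n); cv2.imwrite(f"pics/{n}0.png",im[:,:,::-1]); print(n,viewer.camera_params(n))
    for l in ["drawer_handle","spent","fresh","filter_unit","amber_bottle","timer","petri"]:
        r=models.cut_out(n,l)
        print(n,l,[(round(d["p"],2),np.round(d["box"]).tolist()) for d in r[:2]])
print(viewer.camera_params("wrist"))
E
```

```text
{'clock': 0.0, 'joints': [1.112, 0.3, 1.522, -0.0, 1.321, -0.067], 'qd': [0.0, 0.001, -0.002, 0.001, -0.0, 0.001], 'effort': [-0.0, -53.181, -35.273, 0.071, 0.024, -0.0], 'eef_pos': [209.924, 508.055, 175.892], 'eef_rot': [-3.14, -0.0, 2.75], 'wrist_force': [0.22, 0.104, -0.527], 'moment': [-0.032, -0.011, -0.059], 'finger_force': 0.0, 'finger_gap': 93.895}
scene {'fovy': 49.05159656209589, 'cx': 320.90928638828825, 'cy': 202.76137631935416, 'eye': array([ 65.12285869, -57.9987086 , 875.09485497]), 'attitude': array([ 0.66822456, -0.00616804, -1.09484107])}
scene drawer_handle [(0.81, [305.0, 187.0, 406.0, 247.0])]
scene spent []
scene fresh [(0.44, [379.0, 206.0, 389.0, 211.0])]
scene filter_unit [(0.82, [305.0, 129.0, 426.0, 247.0]), (0.23, [306.0, 187.0, 408.0, 246.0])]
scene amber_bottle [(0.79, [277.0, 168.0, 295.0, 208.0])]
scene timer [(0.68, [415.0, 274.0, 452.0, 304.0]), (0.36, [240.0, 207.0, 272.0, 236.0])]
scene petri [(0.92, [238.0, 212.0, 272.0, 236.0])]
side {'fovy': 50.33099822800993, 'cx': 310.2145612071429, 'cy': 197.5511903451788, 'eye': array([267.85013365, 982.045
[... 151 characters left out ...]
 []
side fresh [(0.57, [302.0, 161.0, 348.0, 240.0])]
side filter_unit [(0.89, [224.0, 144.0, 347.0, 241.0])]
side amber_bottle [(0.56, [266.0, 218.0, 285.0, 268.0])]
side timer [(0.54, [354.0, 176.0, 380.0, 196.0])]
side petri [(0.61, [295.0, 266.0, 329.0, 293.0])]
{'fovy': 69.6890168234425, 'cx': 318.3538398994328, 'cy': 203.81566046727764, 'T_tool_cam': array([[ 9.47257848e-04,  9.67493024e-01,  2.52895929e-01,
         7.38301696e+01],
       [ 9.99999458e-01, -8.07084234e-04, -6.58013633e-04,
         9.92663832e-01],
       [-4.32515283e-04,  2.52896415e-01, -9.67493264e-01,
        -2.07563768e+02],
       [ 0.00000000e+00,  0.00000000e+00,  0.00000000e+00,
         1.00000000e+00]])}
```

View pics/scene0.png

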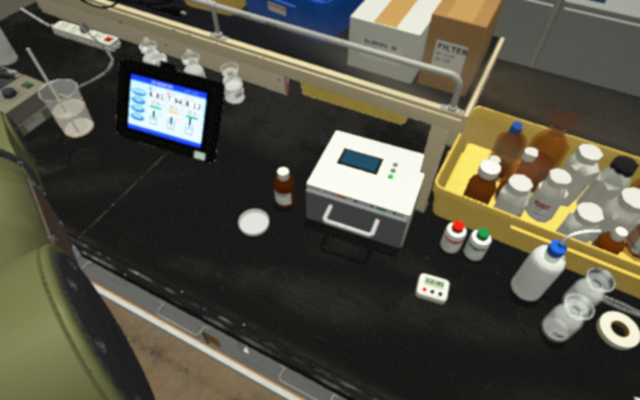

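View pics/side0.png

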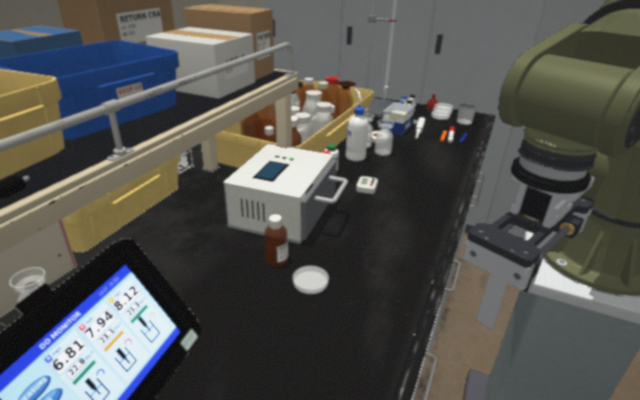

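The scene view shows the unit with its top corners at about (308,180), (408,215), (424,168) and (340,133), and the handle bar from about (326,219) to (375,236). The side view shows the handle near (335,190), the bottle at (276,240) and the dish at (311,280).

```bash
cat > h.py <<'E'
import numpy as np, cv2
from scipy.spatial.transform import Rotation as R
from cell import read_state, viewer, models
def cam(n, s=None):
    p=viewer.camera_params(n)
    f=200/np.tan(np.radians(p["fovy"])/2)
    if n=="wrist":
        s=s or read_state(); T=np.eye(4); T[:3,:3]=R.from_euler("xyz",s["eef_rot"]).as_matrix(); T[:3,3]=s["eef_pos"]
        T=T@p["T_tool_cam"]; return f,p["cx"],p["cy"],T[:3,3],T[:3,:3]
    return f,p["cx"],p["cy"],np.array(p["eye"]),R.from_euler("xyz",p["attitude"]).as_matrix()
def ray(c,u,v,z):
    f,cx,cy,e,A=c; d=A@np.array([(u-cx)/f,-(v-cy)/f,-1]); return e+d*(z-e[2])/d[2]
def proj(c,P):
    f,cx,cy,e,A=c; q=(np.atleast_2d(P)-e)@A; return np.c_[cx-f*q[:,0]/q[:,2],cy+f*q[:,1]/q[:,2]]
E
python3 - <<'E'
from h import *
c=cam("scene"); d=cam("side")
for u,v,z in [(308,180,130),(408,215,130),(424,168,130),(340,133,130),(326,219,95),(375,236,95),(254,222,16),(283,172,113),(433,288,22)]: print("scene",u,v,ray(c,u,v,z).round())
for u,v,z in [(311,278,16),(276,219,113),(367,183,22),(335,190,95)]: print("side",u,v,ray(d,u,v,z).round())
for n in ["scene","side"]:
    im=cv2.imread(f"pics/{n}0.png"); x,y=(295,120) if n=="scene" else (215,135)
    cv2.imwrite(f"pics/{n}0c.png",cv2.resize(im[y:y+135,x:x+145],None,fx=4.4,fy=4.4,interpolation=cv2.INTER_CUBIC))
E
```

```text
scene 308 180 [635. 263. 130.]
scene 408 215 [646.  28. 130.]
scene 424 168 [792.  43. 130.]
scene 340 133 [808. 266. 130.]
scene 326 219 [579. 189.  95.]
scene 375 236 [588.  76.  95.]
scene 254 222 [543. 364.  16.]
scene 283 172 [643. 334. 113.]
scene 433 288 [570. -75.  22.]
side 311 278 [545. 373.  16.]
side 276 219 [642. 342. 113.]
side 367 183 [573. -59.  22.]
side 335 190 [592. 142.  95.]
```

View pics/scene0c.png

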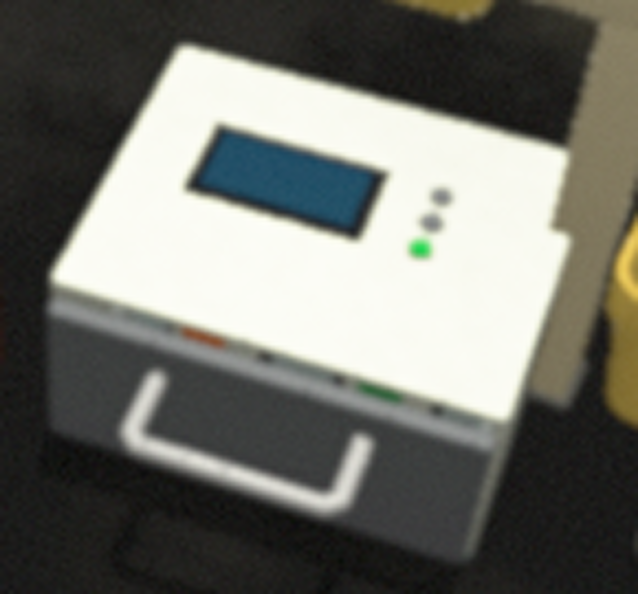

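View pics/side0c.png

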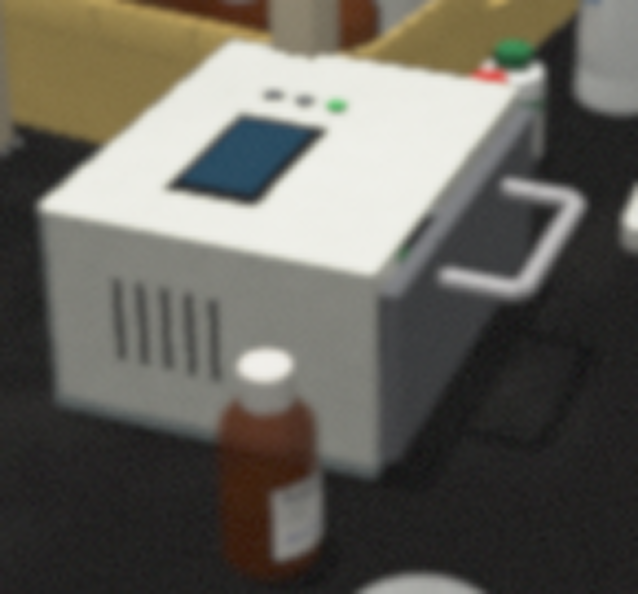

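Run:
```python
from h import *
from scipy.optimize import least_squares
c=cam("scene"); d=cam("side")
def pts(x,y,w,hx):
    L=np.array([[0,120,130],[0,-120,130],[190,120,130],[190,-120,130],[hx,52,95],[hx,-52,95]],float)
    Q=L.copy(); C,S=np.cos(w),np.sin(w)
    Q[:,0]=x+C*L[:,0]-S*L[:,1]; Q[:,1]=y+S*L[:,0]+C*L[:,1]; return Q
a=np.array([[306.4,182.5],[408.6,215.5],[336.6,130.2],[323.4,218.9],[371.8,234.8]]);b=np.array([[300.9,196.8],[333.6,154.3],[224.1,182.3],[268.4,144.1],[333.6,200.9],[346.8,181.1]])
f=lambda p:np.r_[(proj(c,pts(*p)[[0,1,2,4,5]])-a).ravel(),(proj(d,pts(*p))-b).ravel()]
r=least_squares(f,[640,145,0,-57],x_scale=[10,10,.1,10],loss="soft_l1"); print(r.x.round(3),f(r.x).round(1)); P=pts(*r.x);print(P.round(),P[4:].mean(0))
print(R.from_euler("xyz",read_state()["eef_rot"]).as_matrix().round(3))
```

```text
[ 6.35300e+02  1.44157e+02  8.90000e-02 -5.54260e+01] [-0.7  0.4  1.   0.2 -0.6 -0.5  1.   1.  -2.4  0.1 -0.4  0.1  0.2  0.1
 -0.1 -1.   0.  -0.7 -0.1 -0.1 -0.8  0. ]
[[625. 264. 130.]
 [646.  25. 130.]
 [814. 281. 130.]
 [835.  41. 130.]
 [575. 191.  95.]
 [585.  87.  95.]] [580.09258266 139.23832715  95.        ]
[[-0.924  0.382  0.   ]
 [ 0.382  0.924  0.   ]
 [-0.     0.    -1.   ]]
```

>>> carry_out([
  {"dp": [-40, -16, 0], "roll": 6, "gripper": -0.06},
  {"dp": [-80, -33, 0], "roll": 12, "gripper": -0.06},
  {"dp": [-118, -49, 0], "roll": 18, "gripper": -0.06},
  {"dp": [-156, -64, 0], "roll": 24, "gripper": -0.06},
  {"dp": [-194, -80, 0], "roll": 30, "gripper": -0.06},
  {"dp": [-232, -96, 0], "roll": 36, "gripper": -0.06},
  {"dp": [-270, -112, 0], "roll": 42, "gripper": -0.06},
  {"dp": [-308, -127, 0], "roll": 48, "gripper": -0.06},
  {"dp": [-346, -143, 0], "roll": 54, "gripper": -0.06},
  {"dp": [-384, -159, 0], "roll": 60, "gripper": -0.06},
  {"dp": [-422, -175, 0], "roll": 62.5, "gripper": -0.06},
  {"dp": [-460, -190, 0], "roll": 62.5, "gripper": -0.06},
])

```text
clock: 1.8
eef_pos: [563.8, 155.2, 176.6]
eef_rot: [3.141, -0.0, 1.655]
wrist_force: [-0.4, -0.4, 0.4]
finger_gap: 44.2
finger_force: 0.0
```

Run:
```python
from h import *
s=read_state(); im=viewer.camera("wrist"); cv2.imwrite("pics/w1.png",im[:,:,::-1])
c=cam("wrist",s); r=models.cut_out("wrist","drawer_handle")
print(s["eef_pos"],s["eef_rot"],s["joints"],[(d["p"],d["box"]) for d in r])
print(R.from_euler("xyz",s["eef_rot"]).as_matrix().round(3))
print("predict", proj(c,[[575,191,95],[585,87,95],[625,264,130],[646,25,130]]).round())
```

```text
[563.79000896 155.1631485  176.58746929] [ 3.14130787e+00 -3.74138849e-05  1.65546262e+00] [2.05932590e-01 3.77352212e-01 1.41756186e+00 2.75836682e-06
 1.34639136e+00 1.21265689e-01] [(0.84, [324.3, 97.2, 404.0, 271.7])]
[[-0.085  0.996  0.   ]
 [ 0.996  0.085  0.   ]
 [ 0.     0.    -1.   ]]
predict [[332. 169.]
 [332. 264.]
 [403.  93.]
 [386. 338.]]
```

View pics/w1.png

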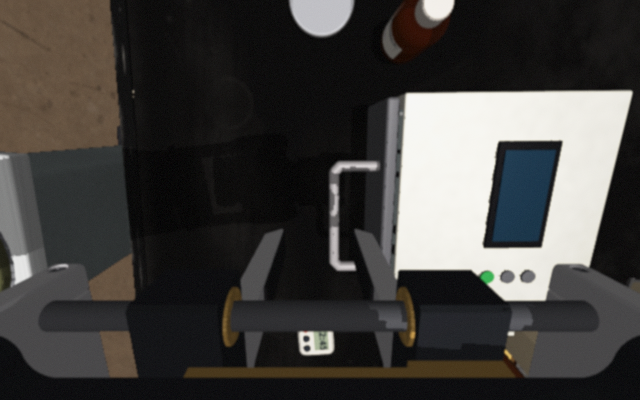

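The wrist view shows the handle bar at column 335, rows 163–270, and the unit's front-left corner at (403,93). Both agree with the fit to within about 3 mm.

>>> carry_out([
  {"dp": [-17, 17, 0], "roll": 0, "gripper": -0.06},
  {"dp": [-17, 17, 35], "roll": 0, "gripper": -0.06},
  {"dp": [-17, 17, 70], "roll": 0, "gripper": -0.06},
  {"dp": [-17, 17, 100], "roll": 0, "gripper": -0.06},
  {"dp": [-17, 17, 100], "roll": 0, "gripper": -0.06},
  {"dp": [-17, 17, 100], "roll": 0, "gripper": -1},
  {"dp": [-17, 17, 100], "roll": 0, "gripper": -1},
  {"dp": [-17, 17, 100], "roll": 0, "gripper": -1},
  {"dp": [-17, 17, 100], "roll": 0, "gripper": -1},
  {"dp": [-17, 17, 100], "roll": 0, "gripper": -1},
  {"dp": [-17, 17, 100], "roll": 0, "gripper": -1},
], newtons=20)

```text
clock: 2.82
eef_pos: [581.3, 141.7, 77.3]
eef_rot: [3.14, -0.0, 1.659]
wrist_force: [0.4, -0.5, -0.8]
finger_gap: 7.5
finger_force: 0.0
```

>>> carry_out([
  {"dp": [0, 0, 0], "roll": 0, "gripper": -1},
  {"dp": [0, 0, 0], "roll": 0, "gripper": -1},
])

```text
clock: 2.98
eef_pos: [581.1, 141.6, 76.6]
eef_rot: [3.141, -0.0, 1.659]
wrist_force: [-1.0, -0.8, 0.6]
finger_gap: 0.3
finger_force: 0.0
```

Run:
```python
from h import *
s=read_state(); im=viewer.camera("wrist"); sc=viewer.camera("scene"); sd=viewer.camera("side")
print(s["finger_gap"],s["finger_force"])
sub=lambda a,x,y,w,h:cv2.resize(a[y:y+h,x:x+w,::-1],(400,300),interpolation=cv2.INTER_CUBIC)
cv2.imwrite("pics/m2.png",np.vstack([np.hstack([sub(im,160,100,320,240),sub(sc,290,120,160,120)]),np.hstack([sub(sd,230,120,160,120),sub(im,0,0,640,400)])]))
```

```text
0.31912062112132694 0.0
```

View pics/m2.png

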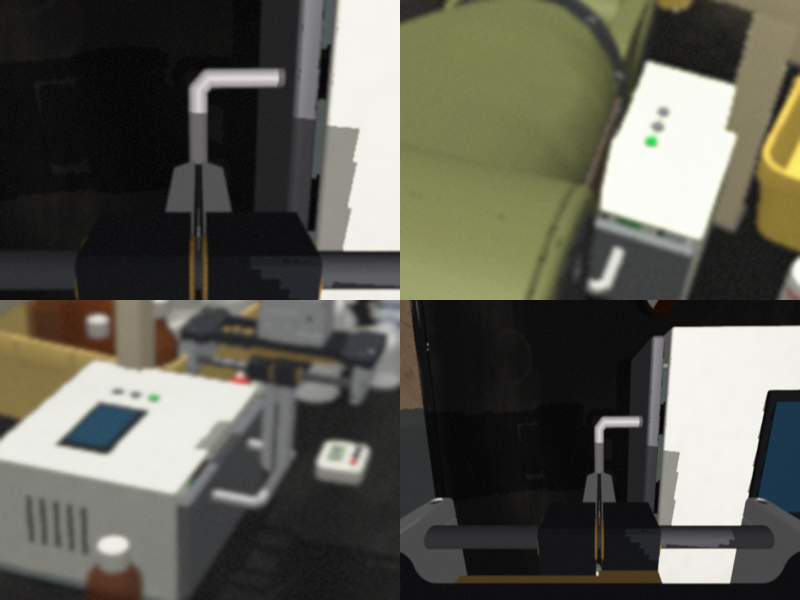

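Run:
```python
from h import *
s=read_state(); im=viewer.camera("wrist"); sd=viewer.camera("side")
t=np.array(s["eef_pos"]); P=[t,t+[0,0,19],t+[0,0,50],[575.5,191,95],[585,87,95]]
out=[]
for n,a,(x,y,w,h) in [("side",sd,(310,120,80,100)),("wrist",im,(240,120,160,200))]:
    q=(proj(cam(n,s),P)-[x,y])*600/h; print(n,q.round())
    z=cv2.resize(a[y:y+h,x:x+w,::-1],None,fx=600/h,fy=600/h,interpolation=cv2.INTER_CUBIC)[:, :400]
    z=np.ascontiguousarray(z)
    for k in q[:3]: cv2.circle(z,tuple(int(i) for i in k),4,(0,0,255),1)
    out.append(z)
cv2.imwrite("pics/m3.png",np.hstack(out))
```

```text
side [[173. 465.]
 [176. 424.]
 [180. 356.]
 [141. 484.]
 [216. 366.]]
wrist [[235. 328.]
 [234. 356.]
 [234. 414.]
 [229. 143.]
 [231. 560.]]
```

View pics/m3.png

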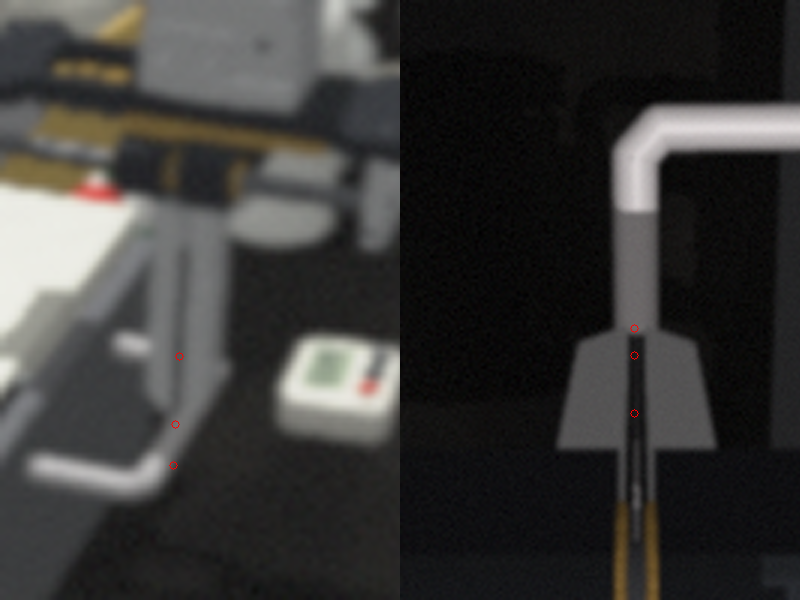

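The side crop shows the fingertips ending around (178,395), above the bar, and the wrist crop shows them at row 333. So the real tips are about 25 mm short of the stated TCP. I'll open, go 26 mm lower and close again.

>>> carry_out([
  {"dp": [0, 0, 0], "roll": 0, "gripper": -0.06},
  {"dp": [0, 0, 0], "roll": 0, "gripper": -0.06},
  {"dp": [0, 0, 0], "roll": 0, "gripper": -0.06},
  {"dp": [0, 0, 0], "roll": 0, "gripper": -0.06},
  {"dp": [0, 0, 0], "roll": 0, "gripper": -0.06},
  {"dp": [0, 0, 0], "roll": 0, "gripper": -0.06},
  {"dp": [0, 0, 9], "roll": 0, "gripper": -0.06},
  {"dp": [0, 0, 18], "roll": 0, "gripper": -0.06},
  {"dp": [0, 0, 26], "roll": 0, "gripper": -0.06},
  {"dp": [0, 0, 26], "roll": 0, "gripper": -0.06},
])

```text
clock: 4.07
eef_pos: [579.9, 141.4, 47.9]
eef_rot: [-3.138, 0.0, 1.659]
wrist_force: [0.3, -0.0, -0.6]
finger_gap: 44.5
finger_force: 0.0
```

>>> carry_out([
  {"dp": [0, 0, 0], "roll": 0, "gripper": -1},
  {"dp": [0, 0, 0], "roll": 0, "gripper": -1},
  {"dp": [0, 0, 0], "roll": 0, "gripper": -1},
  {"dp": [0, 0, 0], "roll": 0, "gripper": -1},
  {"dp": [0, 0, 0], "roll": 0, "gripper": -1},
  {"dp": [0, 0, 0], "roll": 0, "gripper": -1},
  {"dp": [0, 0, 0], "roll": 0, "gripper": -1},
])

```text
clock: 4.65
eef_pos: [581.1, 141.6, 50.7]
eef_rot: [3.141, -0.0, 1.659]
wrist_force: [-0.6, -0.7, 2.6]
finger_gap: 9.5
finger_force: 20.0
```

Gripped. Now I'll pull the drawer.

>>> carry_out([
  {"dp": [0, -6, 0], "roll": 0, "gripper": -1},
  {"dp": [0, -18, 0], "roll": 0, "gripper": -1},
  {"dp": [0, -33, 0], "roll": 0, "gripper": -1},
  {"dp": [0, -48, 0], "roll": 0, "gripper": -1},
  {"dp": [0, -63, 0], "roll": 0, "gripper": -1},
  {"dp": [0, -78, 0], "roll": 0, "gripper": -1},
  {"dp": [0, -93, 0], "roll": 0, "gripper": -1},
  {"dp": [0, -108, 0], "roll": 0, "gripper": -1},
  {"dp": [0, -123, 0], "roll": 0, "gripper": -1},
  {"dp": [0, -135, 0], "roll": 0, "gripper": -1},
  {"dp": [0, -142, 0], "roll": 0, "gripper": -1},
  {"dp": [0, -146, 0], "roll": 0, "gripper": -1},
])

```text
clock: 5.65
eef_pos: [436.6, 128.0, 50.9]
eef_rot: [3.136, 0.001, 1.659]
wrist_force: [36.1, -6.0, -28.0]
finger_gap: 9.1
finger_force: 20.0
```

>>> carry_out([
  {"dp": [0, -1, 0], "roll": 0, "gripper": -1},
  {"dp": [0, -1, 0], "roll": 0, "gripper": -1},
  {"dp": [0, -1, 0], "roll": 0, "gripper": -1},
])

```text
clock: 5.9
eef_pos: [436.8, 128.0, 50.8]
eef_rot: [3.136, 0.001, 1.659]
wrist_force: [18.9, -7.1, -10.7]
finger_gap: 8.9
finger_force: 20.0
```

>>> carry_out([
  {"dp": [0, 1, 0], "roll": 0, "gripper": -0.06},
  {"dp": [0, 1, 0], "roll": 0, "gripper": -0.06},
  {"dp": [0, 1, 0], "roll": 0, "gripper": -0.06},
  {"dp": [0, 1, 0], "roll": 0, "gripper": -0.06},
  {"dp": [0, 1, 0], "roll": 0, "gripper": -0.06},
  {"dp": [0, 1, -30], "roll": 0, "gripper": -0.06},
  {"dp": [0, 1, -65], "roll": 0, "gripper": -0.06},
  {"dp": [0, 1, -100], "roll": 0, "gripper": -0.06},
  {"dp": [16, 42, -100], "roll": 0, "gripper": 0.53},
  {"dp": [32, 84, -100], "roll": 0, "gripper": 0.53},
  {"dp": [48, 126, -100], "roll": 0, "gripper": 0.53},
  {"dp": [48, 126, -100], "roll": 0, "gripper": 0.53},
])

```text
clock: 6.9
eef_pos: [558.9, 189.4, 149.3]
eef_rot: [-3.141, -0.0, 1.659]
wrist_force: [-0.9, -0.7, 0.3]
finger_gap: 67.1
finger_force: 0.0
```

Run:
```python
from h import *
s=read_state(); im=viewer.camera("wrist"); c=cam("wrist",s); cv2.imwrite("pics/w4.png",im[:,:,::-1])
print(s["eef_pos"],s["eef_rot"],s["finger_gap"])
for l in ["spent","fresh"]: print(l,[(round(d["p"],2),d["box"]) for d in models.cut_out("wrist",l)])
u=np.array([.996,.089]);v=np.array([-.089,.996]);o=np.array([558,187.])
print("pred tabs, block top corners",proj(c,[[*(o-28*u),100],[*(o+28*u),100],[*(o-21*u),100]]).round(), proj(c,[[*(o+a*16*u+b*23*v),110] for a in(-1,1) for b in(-1,1)]).round())
hsv=cv2.cvtColor(im,cv2.COLOR_RGB2HSV)
m=((hsv[...,0]>5)&(hsv[...,0]<20)&(hsv[...,1]>150)&(hsv[...,2]>120)).astype(np.uint8)
n,_,st,ce=cv2.connectedComponentsWithStats(m)
print([(st[i].tolist(),ce[i].round(1).tolist()) for i in range(1,n) if st[i,4]>40])
```

```text
[558.90838909 189.40638274 149.32774503] [-3.14136746e+00 -1.46802169e-04  1.65948348e+00] 67.08182302218691
spent [(0.94, [285.5, 172.4, 351.5, 237.5])]
fresh [(0.9, [293.1, 251.4, 345.9, 301.4])]
pred tabs, block top corners [[287. 214.]
 [347. 214.]
 [295. 214.]] [[300. 241.]
 [299. 192.]
 [334. 241.]
 [335. 192.]]
[([309, 201, 19, 31, 557], [318.3, 216.0]), ([288, 202, 5, 25, 114], [290.2, 213.6]), ([345, 202, 5, 24, 96], [346.5, 213.3])]
```

View pics/w4.png

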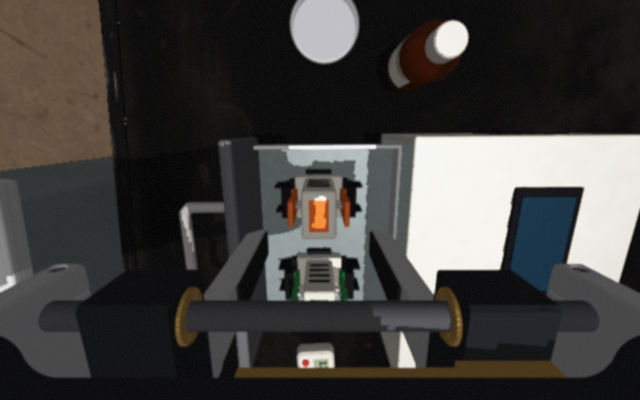

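The wrist view shows the orange cassette at (318,214), with its tabs at columns 290 and 346. They are centred between the fingers in x, and about 2 mm off in y. Descending.

>>> carry_out([
  {"dp": [-1, 0, 0], "roll": 0, "gripper": 0.53},
  {"dp": [-1, 0, 25], "roll": 0, "gripper": 0.53},
  {"dp": [-1, 0, 50], "roll": 0, "gripper": 0.53},
  {"dp": [-1, 0, 70], "roll": 0, "gripper": 0.53},
  {"dp": [-1, 0, 85], "roll": 0, "gripper": 0.53},
  {"dp": [-1, 0, 93], "roll": 0, "gripper": 0.53},
  {"dp": [-1, 0, 99], "roll": 0, "gripper": 0.53},
  {"dp": [-1, 0, 99], "roll": 0, "gripper": 0.53},
  {"dp": [-1, 0, 99], "roll": 0, "gripper": 0.53},
])

```text
clock: 7.8
eef_pos: [556.1, 186.5, 52.3]
eef_rot: [3.141, -0.0, 1.659]
wrist_force: [-0.3, -0.5, 0.2]
finger_gap: 71.9
finger_force: 0.0
```

Run:
```python
from h import *
s=read_state(); im=viewer.camera("wrist"); sd=viewer.camera("side"); print(s["eef_pos"],s["finger_gap"])
sub=lambda a,x,y,w,h:cv2.resize(a[y:y+h,x:x+w,::-1],(400,500),interpolation=cv2.INTER_CUBIC)
cv2.imwrite("pics/m5.png",np.hstack([sub(im,220,130,200,250),sub(sd,260,120,100,125)]))
```

```text
[556.12867751 186.53399836  52.34650109] 71.87527463993871
```

View pics/m5.png

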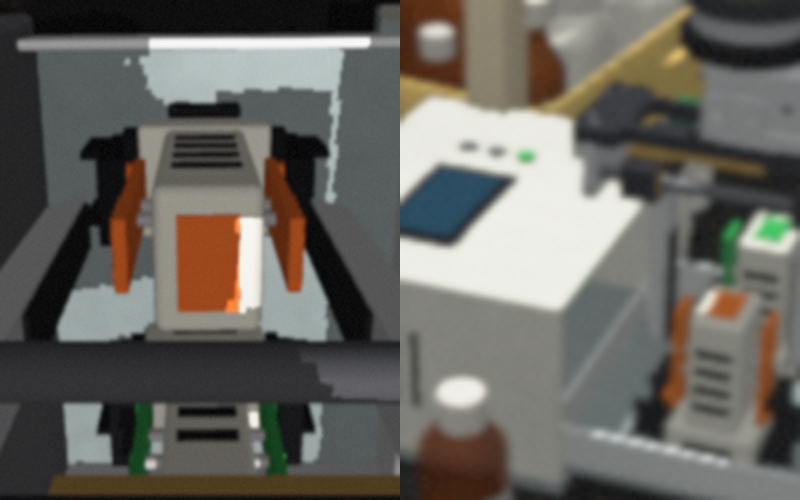

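Run:
```python
from h import *
s=read_state(); c=cam("wrist",s)
u=np.array([.996,.088]);v=np.array([-.088,.996]);o=np.array([559,187.3])
for a in(-28,28):
  for b in(-12,12):
    print(a,b,((proj(c,[[*(o+a*u+b*v),z] for z in(80,106)])-[220,130])*2).round().tolist())
print(((proj(c,[[*(o+a*u+b*v),110] for a in(-16,16) for b in (-23,23)])-[220,130])*2).round().tolist())
```

```text
-28 -12 [[122.0, 258.0], [111.0, 297.0]]
-28 12 [[120.0, 192.0], [108.0, 221.0]]
28 -12 [[286.0, 258.0], [299.0, 297.0]]
28 12 [[289.0, 192.0], [303.0, 221.0]]
[[151.0, 337.0], [148.0, 189.0], [260.0, 337.0], [264.0, 189.0]]
```

The cassette projects within 1–2 mm of (559.5, 188). I'll shift +3 in tool y and +1.5 in tool x, then pinch.

>>> carry_out([
  {"dp": [1.5, 3, 1], "roll": 0, "gripper": 0.53},
  {"dp": [1.5, 3, 1], "roll": 0, "gripper": 0.53},
  {"dp": [1.5, 3, 1], "roll": 0, "gripper": 0.53},
  {"dp": [1.5, 3, 1], "roll": 0, "gripper": -1},
  {"dp": [1.5, 3, 1], "roll": 0, "gripper": -1},
  {"dp": [1.5, 3, 1], "roll": 0, "gripper": -1},
  {"dp": [1.5, 3, 1], "roll": 0, "gripper": -1},
  {"dp": [1.5, 3, 1], "roll": 0, "gripper": -1},
  {"dp": [1.5, 3, 1], "roll": 0, "gripper": -1},
  {"dp": [1.5, 3, 1], "roll": 0, "gripper": -1},
], newtons=25)

```text
clock: 8.73
eef_pos: [559.1, 188.4, 51.0]
eef_rot: [3.141, -0.0, 1.659]
wrist_force: [-1.8, -0.1, 6.1]
finger_gap: 38.7
finger_force: 25.0
```

>>> carry_out([
  {"dp": [0, 0, -3], "roll": 0, "gripper": -1},
  {"dp": [0, 0, -7], "roll": 0, "gripper": -1},
  {"dp": [0, 0, -12], "roll": 0, "gripper": -1},
  {"dp": [0, 0, -18], "roll": 0, "gripper": -1},
  {"dp": [0, 0, -25], "roll": 0, "gripper": -1},
  {"dp": [0, 0, -25], "roll": 0, "gripper": -1},
])

```text
clock: 9.23
eef_pos: [559.6, 188.6, 77.3]
eef_rot: [3.139, -0.0, 1.659]
wrist_force: [0.1, -0.7, -2.4]
finger_gap: 38.3
finger_force: 25.0
```

Run:
```python
from h import *
s=read_state(); im=viewer.camera("wrist"); sd=viewer.camera("side"); print(s["eef_pos"],s["finger_gap"],s["wrist_force"],s["moment"])
sub=lambda a,x,y,w,h:cv2.resize(a[y:y+h,x:x+w,::-1],(400,500),interpolation=cv2.INTER_CUBIC)
cv2.imwrite("pics/m6.png",np.hstack([sub(im,220,130,200,250),sub(sd,260,120,100,125)]))
```

```text
[559.56351004 188.55210695  77.25076418] 38.28669347207897 [ 0.11560432 -0.74837639 -2.43286249] [-0.07710923  0.05520363  0.05673673]
```

View pics/m6.png

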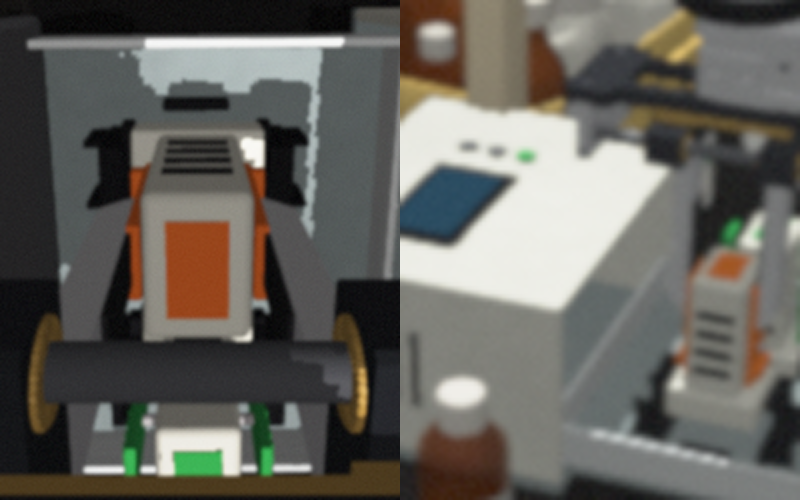

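The cassette is lifting: it hangs upright between the fingers and the wrist reads about −2 N. Continuing up.

>>> carry_out([
  {"dp": [0, 0, -8], "roll": 0, "gripper": -1},
  {"dp": [0, 0, -20], "roll": 0, "gripper": -1},
  {"dp": [0, 0, -34], "roll": 0, "gripper": -1},
  {"dp": [0, 0, -48], "roll": 0, "gripper": -1},
  {"dp": [0, 0, -62], "roll": 0, "gripper": -1},
  {"dp": [0, 0, -76], "roll": 0, "gripper": -1},
  {"dp": [0, 0, -86], "roll": 0, "gripper": -1},
  {"dp": [0, 0, -92], "roll": 0, "gripper": -1},
  {"dp": [0, 0, -92], "roll": 0, "gripper": -1},
  {"dp": [0, 0, -92], "roll": 0, "gripper": -1},
  {"dp": [0, 0, -92], "roll": 0, "gripper": -1},
  {"dp": [0, 0, -92], "roll": 0, "gripper": -1},
])

```text
clock: 10.33
eef_pos: [558.5, 188.3, 166.6]
eef_rot: [-3.14, 0.0, 1.659]
wrist_force: [0.0, -0.8, -2.1]
finger_gap: 38.3
finger_force: 25.0
```

Run:
```python
from h import *
s=read_state(); im=viewer.camera("wrist"); sd=viewer.camera("side"); print(s["eef_pos"],s["finger_gap"],s["wrist_force"],s["finger_force"])
sub=lambda a,x,y,w,h:cv2.resize(a[y:y+h,x:x+w,::-1],(400,500),interpolation=cv2.INTER_CUBIC)
cv2.imwrite("pics/m7.png",np.hstack([sub(im,220,130,200,250),sub(sd,260,95,120,150)]))
```

```text
[558.52907547 188.27756892 166.60752228] 38.28026140468111 [ 0.03981969 -0.83841932 -2.11900701] 24.95781809091568
```

View pics/m7.png

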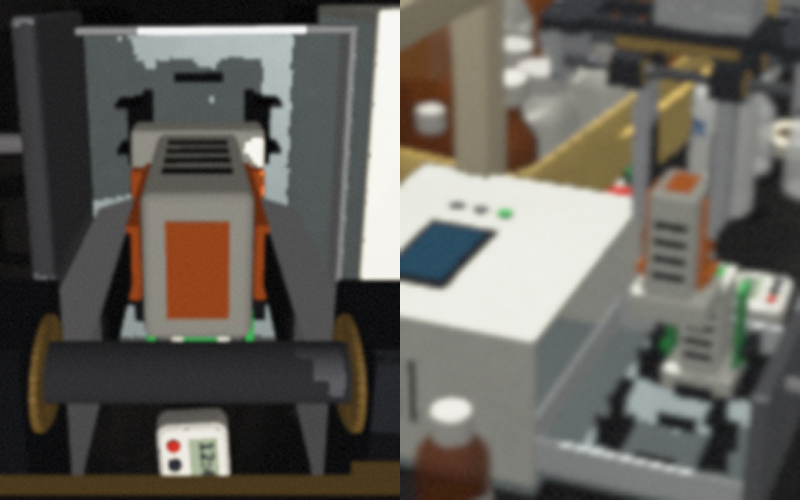

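The orange cassette hangs upright about 115 mm above its seat. The green one is still seated and the drawer is out. Handing in.

```bash
python3 -c "
from cell import manip; print(manip.sign_off())"
```

```text
the job is handed in; nothing more can be done
None
```

I handed the job in with the spent cassette held upright about 115 mm above its seat, both catches pinched in, the drawer out at its stop and the green cassette still seated; the sign-off returned no verdict.

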